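Put the leather-craft supplies away in their nests

TASK

Clear up the desk: put the wax tin, the glue pot, the cork sanding block and the wooden-handled edge beveler away, each in the cork-lined dark wooden nest whose recess matches its outline. Everything should lie or stand flat on the floor of its recess, the tin, pot and block right side up and the beveler lying lengthwise (either way round). Keep the glue pot upright all the while.

Things in the scene. Friction and masses are not known exactly. Their poses are not given: they have to be found in the camera images.
- wax_tin: Flat round tin of wax with a dark green lid, 63 mm across the lid, 60 mm across the white lower 12 mm, 21 mm tall, standing on the desk. Origin: centre of its underside, z up.
- glue_pot: Small white glue pot with a round blue lid, 47 mm across the body and 70 mm tall; the lid is 41 mm across and spans the heights 54 to 70 mm. Origin: centre of its underside, z up.
- sanding_block: Brown cork block 35 (x) x 55 (y) x 22 (z) mm, lying on the desk. Origin: centre of its underside.
- edge_beveler: Hand tool 126 mm long lying along its own x axis: round reddish wooden handle, up to 21 mm thick, from x = -10 to +63 mm, thin steel blade 4 mm wide and 3 mm thick to x = -63 mm at mid-height. Origin: below the middle of its length, on the desk when it lies unrolled. Grip it across the handle, about x = +25 mm.
- beveler_mid (a point): Point on the beveler's long axis, midway along its length, 10.5 mm above the origin; same axes as the beveler.
- round_nest_large: Dark wooden block 96 x 96 mm with a round recess 79 mm across in its middle. The recess floor is lined with cork. Origin: centre of the underside. It stays put. Four rubber feet lift the block 2 mm; its top is 12 mm above the origin and the recess floor 6 mm above the origin.
- round_nest_small: Dark wooden block 80 x 80 mm with a round recess 62 mm across in its middle. The recess floor is lined with cork. Origin: centre of the underside. It stays put. Four rubber feet lift the block 2 mm; its top is 12 mm above the origin and the recess floor 6 mm above the origin.
- oblong_nest: Dark wooden block 68 (x) x 88 (y) mm with a rectangular recess 51 (x) x 71 (y) mm in its middle. The recess floor is lined with cork. Origin: centre of the underside. It stays put. Four rubber feet lift the block 2 mm; its top is 12 mm above the origin and the recess floor 6 mm above the origin.
- long_nest: Dark wooden block 162 (x) x 54 (y) mm with a long recess 146 (x) x 38 (y) mm in its middle. The recess floor is lined with cork. Origin: centre of the underside. It stays put. Four rubber feet lift the block 2 mm; its top is 12 mm above the origin and the recess floor 6 mm above the origin.
Things that resemble listed ones, but are neither listed nor needed, are in the scene too. Of the things like the sanding_block, leave any that is pink; of the rest the larger one is meant.

How it is judged:
By the outcome, as a careful person would: the job done as asked, in the order asked, and still so for the second after the job is handed in, with the robot touching nothing.
It also fails if it takes over 96 s, if anything falls off the work surface, if the arm or the gripper's body presses on something with over 40 N, if the wrist force passes 120 N, or if a joint passes its speed limit or range.

ROBOT

A 6-joint arm with a two-finger parallel gripper is mounted at the origin on a cart in front of the work surface, level with it; the furniture and walls round the work are solid. World frame = base frame: x ahead of the robot, y to its left, z up, the work surface at z = 0. Lengths are in m, angles in rad, forces in N, time in s.
With the tool pointing down it reaches from about 0.275 to 0.825 m from the base axis. Payload 4.9 kg.
Tool frame: the origin (TCP) lies midway between the tips of the shut fingers; the grasp point (between the pads) lies 19 mm behind it (grip_point_offset is the distance from the TCP to the grasp point, in m); z points along the fingers, y is the line along which they close (so a half turn about z gives the same grasp; the last joint's range is limited). The gripper opens to 85 mm and grips with 20 to 120 N. Pads are 22 mm wide; open, the fingers measure 114 mm over their backs; the gripper's body (76 mm by 85 mm) begins 54 mm behind the grasp point. The pads swing forward as they close: fully open they stand 13 mm farther back than shut.
Start: joints at [1.202, 0.326, -0.193, 1.052, 0, 1.437], TCP at [0.128, 0.535, 0.231] pointing down, gripper open.
Joint ranges: [-2.65, 2.65], [-0.97, 1.79], [-1.3, 1.35], [-1.93, 2.1], [-1.47, 1.37], [-3.14, 3.14]. Speed limits (rad/s): [2.57, 2.57, 3.14, 3.14, 3.14, 3.14].

INTERFACE

Orientations are given as a rotation vector (axis times angle).
In Python, from cell import * gives the robot as it stands. Calls block until the motion is done:
- movep(position, orientation): joint-space move of the TCP to a pose.
- move_l(position, velocity=0.15, rot=None, until_force=None): straight line of the TCP; rot=None keeps the orientation; velocity is the mean speed in m/s. With until_force (N) it stops when the force on the tool has changed by that much, and returns True; else False.
- set_joints(angles): joint-space move.
- let_go() and grab(newtons=None): open the fingers fully, or close them until they stop; newtons is the grip in N (None keeps the last).
- sleep(seconds).
- ik(position, orientation): joint angles nearest the present ones, or None.
- get_state(): the state.
- grab_frame(name): name is "scene" or "top" or "wrist"; returns a dict with "img" (400x640x3 uint8, red, green, blue), "fx", "fy", "cx", "cy" (pixels), "cam_to_world" (4x4, takes a point from camera to world coordinates); the wrist camera has in their place "T_tool_cam" (4x4, takes a point from camera to tool coordinates, whose origin is the TCP and whose axes are the flange's). Camera axes: x right, y down, z forward; pixel columns grow to the right and rows downward; lengths in m; the calibration is good to about 2 mm. The wrist camera is an equidistant fisheye: a pixel r from the principal point sees the ray r / f radians off the axis. A picture is of the moment at which its call begins: read the wrist's pose just before it. There is no depth.
A pose or a line that the arm cannot do raises MotionError and nothing moves.
- sign_off(): hands the job in; it is judged then, once.
Trained networks look in the newest picture that a camera, given by its name, has taken for a name from the list of things; names that differ only in an ending like _2 or _b are one class to them, and where a whole thing is asked for, a point or a joint stands for the part that bears it (a point fixed in the world has none). Each returns a list of dicts, best first, with "score" (0 to 1); they miss things now and then, are a little off and sometimes report something else, mostly with a low value. They report only what shows in the picture. A call takes as long as a camera call. They do not tell look-alikes from the thing itself.
- spot_in(camera, name): "centre" ([column, row] in pixels, amid what is visible of it).
- silhouettes(camera, name): "mask" (400x640 bool, what is visible of it) and "centre" ([column, row] in pixels, amid what is visible of it).
- tip_of(camera, name): "centre" ([column, row] in pixels: a listed point, or the origin of a listed thing).
The state is a dict: "clock": time; "q": joint angles; "joint_velocities": joint speeds; "tau": joint torques, N m; "position": TCP position; "eef_rot": TCP orientation; "contact_force": force on the tool from outside, world axes, zero at the start; "wrist_torque": the same for the moment, N m; "finger_gap": opening from 0.0 (shut) to 1.0 (fully open); "grasp_force": force on a finger pad.
Only numpy, scipy, OpenCV 4.12 (cv2) and the standard library are available. Lean on these libraries where they do the work, as an engineer would, in place of code of your own. Each camera call takes 0.05 s, during which the arm holds its last target. There are 200 camera calls.

## Working session

There is one attempt and no reset: what is moved stays moved. The work goes in short steps, each a Python script; the robot and the scene stay as the last script left them, time stands still between calls to the robot, and variables do not carry over. Pictures are saved under pics/ and viewed, at most 14 in all, crops included, and the job is handed in when it is done.

```bash
mkdir -p pics
python3 - <<'E'
from cell import *
import cv2,numpy as np
for c in ["scene","top"]:
    f=grab_frame(c); cv2.imwrite(f"pics/{c}0.png",f["img"][:,:,::-1])
    print(c,f["fx"],f["fy"],f["cx"],f["cy"],np.round(f["cam_to_world"],3).tolist())
    for n in ["wax_tin","glue_pot","sanding_block","edge_beveler","round_nest_large","round_nest_small","oblong_nest","long_nest"]:
        print(n,[(np.round(d["centre"]).tolist(),round(d["score"],2)) for d in spot_in(c,n)][:5])
print(get_state())
E
```

```text
scene 398.3898116008506 398.3898116008506 318.04204267932556 197.72527410028422 [[0.862, -0.186, 0.472, -0.045], [-0.507, -0.347, 0.789, -0.91], [0.017, -0.919, -0.393, 0.474], [0.0, 0.0, 0.0, 1.0]]
wax_tin [([360.0, 188.0], 0.71)]
glue_pot [([312.0, 207.0], 0.85)]
sanding_block [([255.0, 179.0], 0.51), ([230.0, 195.0], 0.49)]
edge_beveler [([423.0, 234.0], 0.82)]
round_nest_large [([390.0, 272.0], 0.82)]
round_nest_small [([384.0, 210.0], 0.67)]
oblong_nest [([352.0, 241.0], 0.63)]
long_nest [([286.0, 198.0], 0.95), ([424.0, 236.0], 0.41)]
top 368.16187140655137 368.16187140655137 324.9650310334699 198.6645013315749 [[-0.003, -0.994, 0.11, 0.376], [-1.0, 0.0, -0.023, -0.028], [0.023, -0.11, -0.994, 0.947], [0.0, 0.0, 0.0, 1.0]]
wax_tin [([300.0, 134.0], 0.83)]
glue_pot [([332.0, 213.0], 0.64)]
sanding_block [([206.0, 227.0], 0.86), ([182.0, 256.0], 0.5), ([283.0, 208.0], 0.41)]
edge_beveler [([415.0, 142.0], 0.76)]
round_nest_large [([456.0, 209.0], 0.97)]
round_nest_small [([355.0, 137.0], 0.6)]
oblong_nest [([393.0, 208.0], 0.96)]
long_nest [([282.0, 210.0], 0.89)]
{'clock': 0.9, 'q': array([ 1.20179052e+00,  3.26192771e-01, -1.92573011e-01,  1.05200293e+00,
        1.31162777e-06,  1.43660212e+00]), 'joint_velocities': array([ 0.00034503, -0.00094353,  0.00079521,  0.00082681, -0.00171429,
       -0.00086148]), 'tau': array([ 2.71082536e-04, -4.43314755e+01,  2.62760228e+01,  7.41600506e-04,
       -2.79828282e-04, -1.14419475e-05]), 'position': array([0.12795958, 0.53493984, 0.23129504]), 'eef_rot': array([3.67993759e-01, 3.11995990e+00, 4.25264275e-05]), 'contact_force': array([0.34123394, 0.5273927 , 0.26740189]), 'wrist_torque': array([ 0.00701627, -0.01740126, -0.01229999]), 'grasp_force': 0.0, 'finger_gap': 1.0004869315351361}
```

View pics/top0.png

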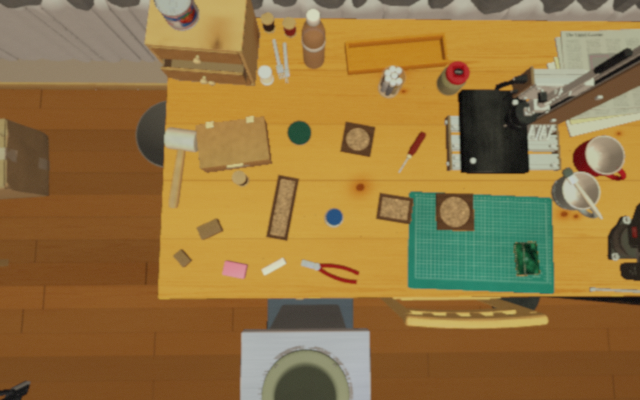

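View pics/scene0.png

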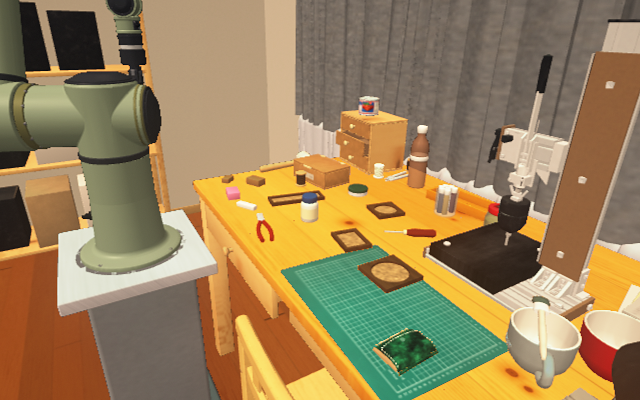

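The top view shows the tin (300,132), pot (334,217), larger brown block (209,229), beveler handle (416,138) with its blade tip at (402,172), and nests: small round (357,139), oblong (394,208), large round (455,211) on the mat, long (283,207). The scene view agrees with this. Next I measure poses from the top silhouettes.

```bash
cat > h.py <<'E'
from cell import *
import cv2,numpy as np
from scipy.spatial.transform import Rotation as R
def px2w(f,uv,z):
    T=f["cam_to_world"]; uv=np.atleast_2d(uv).astype(float)
    d=np.c_[(uv[:,0]-f["cx"])/f["fx"],(uv[:,1]-f["cy"])/f["fy"],np.ones(len(uv))]@T[:3,:3].T
    return T[:3,3]+d*((z-T[2,3])/d[:,2])[:,None]
def rect(f,mask,z):
    "centre, sides (mm), yaw of the long side, of the mask laid on plane z"
    c=max(cv2.findContours(mask.astype(np.uint8),cv2.RETR_EXTERNAL,cv2.CHAIN_APPROX_NONE)[0],key=cv2.contourArea)[:,0]
    w=px2w(f,c,z)[:,:2]*1000
    (cx,cy),(a,b),t=cv2.minAreaRect(w.astype(np.float32))
    if b>a: a,b,t=b,a,t+90
    return np.array([cx,cy])/1000,(a,b),(t+90)%180-90
def down(yaw):  # tool z down; tool y (closing line) at angle yaw (rad) in the world plane
    y=np.array([np.cos(yaw),np.sin(yaw),0]); z=np.array([0,0,-1.])
    return R.from_matrix(np.c_[np.cross(y,z),y,z]).as_rotvec()
E
python3 - <<'E'
from h import *
f=grab_frame("top")
for n,z in dict(wax_tin=.018,glue_pot=.05,sanding_block=.018,edge_beveler=.0105,round_nest_large=.012,round_nest_small=.012,oblong_nest=.012,long_nest=.012).items():
    for d in silhouettes("top",n)[:4]:
        c,s,t=rect(f,d["mask"],z); print(n,round(d["score"],2),np.round(d["centre"]),np.round(c,4),np.round(s,1),round(t,1))
        if n=="edge_beveler": print("  centroid",px2w(f,np.argwhere(d["mask"]).mean(0)[::-1],z)[0])
im=cv2.cvtColor(f["img"],cv2.COLOR_RGB2HSV)
m=cv2.inRange(im,(100,80,30),(130,255,255)); m[:195]=0;m[240:]=0;m[:,:315]=0;m[:,350:]=0
print("lid",m.sum()//255,px2w(f,np.argwhere(m).mean(0)[::-1],.069)[0],rect(f,m,.069))
cv2.imwrite("pics/crop1.png",cv2.resize(f["img"][110:290,170:490,::-1],None,fx=2.5,fy=2.5,interpolation=2))
E
```

```text
wax_tin 0.79 [300. 133.] [0.6513 0.0179] [61.1 59.5] 0.2
glue_pot 0.71 [332. 216.] [ 0.4292 -0.0688] [44.  41.5] 89.9
sanding_block 0.78 [235. 269.] [0.304  0.1764] [60.2 37.1] 80.4
sanding_block 0.75 [354. 140.] [ 0.6352 -0.1336] [81.4 80. ] -11.4
sanding_block 0.65 [181. 257.] [0.3333 0.3047] [39.  25.4] 46.0
sanding_block 0.63 [204. 226.] [0.4036 0.2396] [57.9 37.3] -63.2
edge_beveler 0.69 [412. 145.] [ 0.6049 -0.2749] [119.5  19.5] -34.3
  centroid [ 0.61598419 -0.28261826  0.0105    ]
round_nest_large 0.85 [456. 208.] [ 0.448  -0.3805] [101.2  97.9] 89.9
round_nest_large 0.33 [206. 226.] [0.404 0.241] [55.4 35.2] -63.1
round_nest_small 0.72 [358. 138.] [ 0.6372 -0.1343] [83.5 79.6] -11.3
oblong_nest 0.79 [395. 207.] [ 0.456  -0.2269] [89.7 68.2] 80.8
oblong_nest 0.62 [300. 133.] [0.6531 0.0195] [61.5 57.3] 0.2
long_nest 0.84 [282. 207.] [0.4586 0.0595] [161.3  57.6] -9.9
long_nest 0.22 [415. 143.] [ 0.6201 -0.2839] [86.1 20.3] -34.3
lid 176 [ 0.42988991 -0.069963    0.069     ] (array([ 0.42926221, -0.07037075]), (33.503822326660156, 33.46751022338867), 89.89224243164062)
```

View pics/crop1.png

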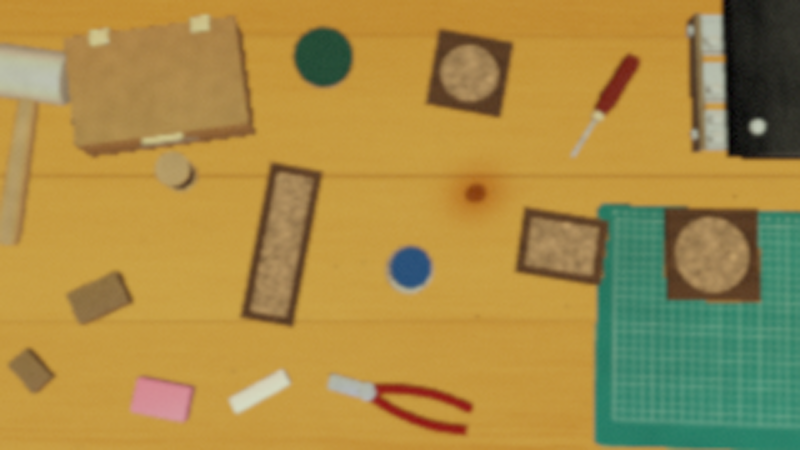

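```bash
cat >> h.py <<'E'
def best(p,yaw):
    q=get_state()["q"]; c=[]
    for k in (-1,0,1):
        r=down(yaw+k*np.pi); j=ik(p,r)
        if j is not None: c.append((np.abs(np.array(j)-q).max(),k,r))
    return min(c,key=lambda t:t[0])[2]
def pick(xy,yaw,z,N,up=.12):
    p=[*xy,z+.07]; r=best(p,yaw); movep(p,r)
    move_l([*xy,z],.1); grab(N); sleep(.2); s=get_state(); print("grip",s["finger_gap"],s["grasp_force"],s["clock"])
    move_l([*xy,up+z],.2); s=get_state(); print("lifted",s["finger_gap"],s["grasp_force"])
def place(xy,yaw,z,fl=.006):
    "z: TCP height at pick; fl: nominal floor height"
    p=[*xy,z+.08]; r=best(p,yaw); movep(p,r)
    move_l([*xy,z+fl+.012],.15); sleep(.15)
    hit=move_l([*xy,z+fl-.003],.03,until_force=4); s=get_state(); print("hit",hit,"floor",s["position"][2]-z)
    let_go(); sleep(.2); move_l([*xy,z+.09],.2); s=get_state(); print("clock",s["clock"])
def snap(n):
    f=grab_frame("top"); cv2.imwrite(f"pics/{n}.png",cv2.resize(f["img"][110:290,170:490,::-1],None,fx=2.5,fy=2.5,interpolation=2))
E
python3 - <<'E'
from h import *
pick([.6513,.0179],np.pi/2,.003,40)
place([.448,-.3805],np.pi/2,.003)
snap("t1")
E
```

```text
grip 0.7151259310805574 43.247541189193726 5.4083
lifted 0.7114341555263808 43.445996046066284
hit True floor 0.007154091604093633
clock 10.0833
```

View pics/t1.png

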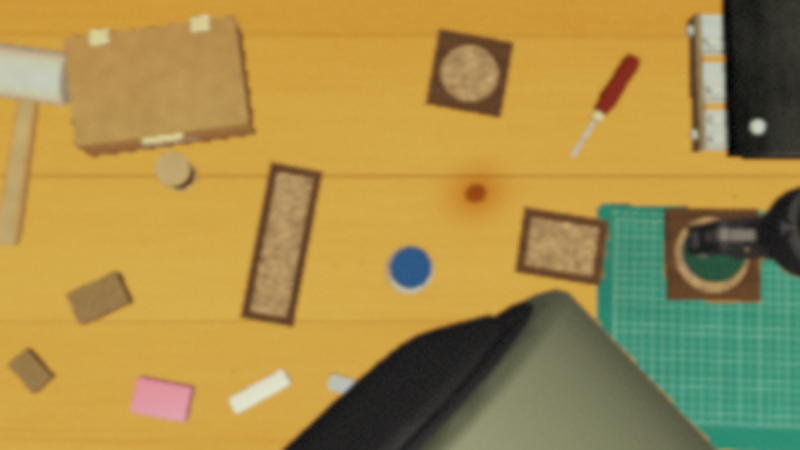

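The tin (715,250) sits inside the recess with a cork ring visible around it. The pot is next, then the block.

Run:
```python
from h import *
pick([.4296,-.0695],np.pi/2,.022,35)
place([.637,-.134],np.pi/2,.022)
a=np.deg2rad
pick([.4038,.2402],a(-63.2+90),.007,40)
place([.456,-.2269],a(80.8+90),.007)
movep([.45,.0,.2],best([.45,0,.2],np.pi/2))
snap("t2")
```

```text
grip 0.527508536949868 35.172467301017605 12.825
lifted 0.5272162507621152 35.96818858582992
hit True floor 0.006553441104596058
clock 16.85
grip 0.39618416146123264 39.90365982055664 20.05
lifted 0.3967674594673168 39.55428063869476
hit True floor 0.006232098037156654
clock 24.9917
```

View pics/t2.png

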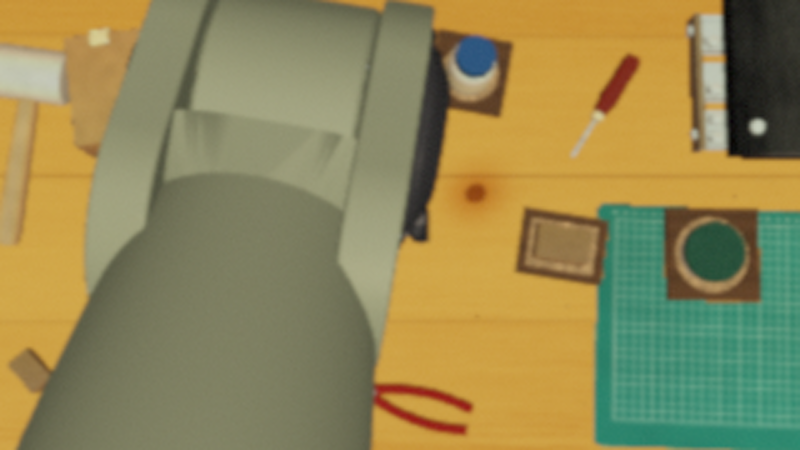

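The pot (475,60) stands in its nest, and the block (563,243) and tin (715,250) lie in theirs. Now the beveler.

Run:
```python
from h import *
a=np.deg2rad
pick([.6237,-.2877],a(55.7),.0075,40)
y=R.from_rotvec(get_state()["eef_rot"]).as_matrix()[:,1]; yaw=np.arctan2(y[1],y[0])+a(24.4)
g=[.4832,.0552]; r=down(yaw)
print(yaw,ik([*g,.09],r))
movep([*g,.09],r)
snap("t3a")
z=.0075
move_l([*g,z+.018],.15); sleep(.15)
print(move_l([*g,z+.004],.03,until_force=4),get_state()["position"],get_state()["finger_gap"])
let_go(); sleep(.2); move_l([*g,z+.1],.2)
movep([.45,-.22,.25],best([.45,-.22,.25],np.pi/2))
print(get_state()["clock"]); snap("t3")
```

```text
grip 0.22146581620711 39.36652913689613 29.675
lifted 0.22074863353716748 39.0907138120383
1.3979960684898414 [-0.03817196  0.36144129 -0.55018699  0.65916804  0.          0.1346283 ]
True [0.48348127 0.05524816 0.01378966] 0.22258800470026807
35.6917
```

View pics/t3.png

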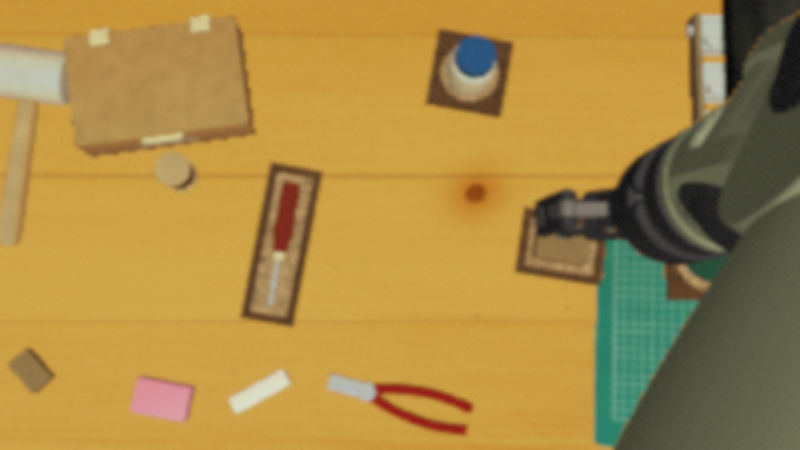

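The beveler (280,240) lies lengthwise inside the long recess, with clearance at both ends. All four things are in place, and each touched down at the recess floor height.

```bash
python3 -c "
from cell import *
print(sign_off())"
```

```text
the job is handed in; nothing more can be done
None
```

The wax tin, glue pot, larger brown sanding block and edge beveler are each in their matching nest, and the job was handed in at about 36 s on the robot's clock.

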